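# Lock down a control box cover with the panel key

## Task

The repaired control box is shut but its cover still stands proud on the gasket. Take the square panel key from the tool rack, seat it fully home in the recessed socket of the cover's latch, and turn it clockwise until the latch comes up against its stop and the cover is drawn right down. Then put the key back, upright and fully down, in its place in the rack; feel your way and force nothing, do not push the cover down by hand, and leave the other things as they are.

Things in the scene. Friction and masses are not known exactly. Their poses are not given: they have to be found in the camera images.
- enclosure: die-cast aluminium control box lying on its back, fixed to the bench: 190 x 260 mm, rim 84 mm high; origin at the centre of its underside, z up. Its flat cover (190 x 260 mm, 6 mm thick) is hinged along the +x edge; the latch lies near the opposite (-x) edge, midway along it. Cable glands on the +y side.
- rim (a point): point on the box at the middle of its -x edge, 86 mm above the bench, where the underside of the cover's front edge comes to lie when the cover is drawn right down; axes as the box's.
- cover_lip (a point): point on the cover, at the middle of the underside of its front (-x) edge. Above rim by the gap still open: 4 mm with the latch fully released, about 2 to 4 mm at the start, 0 with the latch turned fully home. The cover moves only as the latch is turned.
- socket (a point): centre of the latch's mouth, on top of its round bezel (36 mm diameter, 2 mm above the cover); z up along the latch's axis (up to 1.2 degrees off vertical), x and y as the cover's. A round recess, 22 mm diameter, leads 8 mm down to the rotor's face with its square socket. The angle at which the square stands is not given: it may be any, and must be looked at or felt for.
- socket_floor (a point): floor of the latch's square socket, 20 mm below socket: where the tip of a fully seated key comes to rest. The square is 11 mm across the flats, 12 mm deep, with a 1 mm chamfer at its mouth.
- latch_axis (a point): point on the latch's axis, 8 mm below socket. The latch turns clockwise (seen from above), 0.8 to 1.3 rad from where it starts, to a hard stop; turning draws the cover down and the latch with it, by up to 3 mm. It takes about 0.1 N m all the way, stays where it is left, and is not built for more than 0.3 N m at the stop. The key has about 0.1 rad of play in it either way.
- key_center (a point): loose steel panel key, 89 mm tall, 0.08 to 0.17 kg, standing upright in one of the rack's three holes; the point is half-way up its axis. z up along the axis, x along its wing. Square shank below, then a round collar (30 mm diameter, 4 mm thick), a round neck (13 mm diameter, 12 mm long) and the flat wing.
- key_tip (a point): centre of the lower end of the key's shank, 44.5 mm below key_center; axes as the key's. The shank is 10 x 10 mm square (flats along x and y) and 45 mm long, its foot chamfered 1 mm.
- key_wing (a point): centre of the key's flat wing, by which it is held, 30.5 mm above key_center: 44 mm long (x), 12 mm thick (y), 28 mm high; its lower edge is 12 mm above the collar; axes as the key's.
- rack: white plastic tool rack, a fixed block 50 mm (x) by 195 mm (y) by 50 mm high; origin at the centre of its underside, z up. Three square holes, 18 mm wide, right through it at y = -65, 0 and +65 mm; key, nut driver and scriber stand in them in any order. The key stands with its collar on the rack's top, so that its tip is 5 mm above the bench and key_center 49.5 mm.
- driver_center (a point): nut driver with a round black handle (27 mm diameter), standing in the rack, its top 70 mm above the rack; point half-way up. To be left alone.
- scriber_center (a point): slim aluminium scriber (14 mm diameter, 28 mm collar), standing in the rack, its top 73 mm above the rack; point half-way up. To be left alone.
- phone_center (a point): black phone, 150 x 72 x 8 mm, lying on the bench; its centre. To be left alone.
- jar_center (a point): amber glass jar, 60 mm diameter, 90 mm tall, standing on the bench; its centre. To be left alone.

How it is judged:
By the outcome, as a careful person would: the job done as asked, in the order asked, and still so for the second after the job is handed in, with the robot touching nothing.
It also fails if it takes over 72 s, if anything falls off the work surface, if the arm or the gripper's body presses on something with over 40 N, if the wrist force passes 120 N, or if a joint passes its speed limit or range.

## Robot

A 7-joint arm with a two-finger parallel gripper is mounted at the origin on the work surface. World frame = base frame: x ahead of the robot, y to its left, z up, the work surface at z = 0. Lengths are in mm, angles in rad, forces in N, time in s.
With the tool pointing down it reaches from about 400 to 850 mm from the base axis. Payload 4.4 kg.
Tool frame: the origin (TCP) lies at the very end of the fingers, on their centre line; the grasp point (between the pads) lies 19 mm behind it; z points along the fingers, y is the line along which they close (so a half turn about z gives the same grasp; the last joint's range is limited). The gripper opens to 94 mm and grips with 3 to 60 N. Pads are 16 mm wide; open, the fingers measure 119 mm over their backs; the gripper's body (75 mm by 177 mm) begins 78 mm behind the grasp point.
Start: joints at [1.134, 0.628, 0.038, 1.517, -0.027, 0.996, -0.02], TCP at [235.564, -605.828, 205.478] pointing down, gripper open.
Joint ranges: [-3.06, 3.06], [-0.37, 2.12], [-1.25, 1.32], [0.18, 2.47], [-1.1, 4.24], [0.23, 1.98], [-2.94, 2.94]. Speed limits (rad/s): [2.57, 2.57, 3.14, 3.14, 3.14, 3.14, 3.14].

## Interface

Orientations are given as a unit quaternion [w, x, y, z].
In Python, from workcell import arm, optics gives the robot as it stands.
- The arm moves only by the tool carry_out, never from a script. Its argument "increments" is a list of rows, each a list of 7 numbers: the shift along the tool's x, y, z in cm, then the turn, a rotation vector about the tool's x, y, z in rad, then the closure in counts, from 0 (fully open) to 255 (shut). A call has 1 to 8 rows; each row shifts and turns the commanded pose from where the row before left it, along the tool's axes as they then stand; what a row does not reach is not made up. A row lasts 1/10 s, in which the tool goes at most 50 mm and 8.59 degrees, less where a joint would pass 70% of its speed; a pose out of reach is approached as far as the arm can. A call is refused whole if a number of a shift passes 5 or a number of a turn 0.15, either way. A call with a gripper value outside its range is refused whole. The fingers move at their own pace and stop on an object; the grip force is fixed at half the most. Time passes only in rows, so rows that do not move let the fingers close. It gives the time, the measured TCP pose, the force, the opening and the grip force at its end, in the units of the state.
- arm.sense(): the state, without advancing time (a new reading comes with each control period).
- optics.capture(name): name is "side" or "top"; returns the picture (420x560x3 uint8, red, green, blue); there is no depth.
- optics.camera_info(name): a dict with "fx", "fy", "cx", "cy" (pixels), "k1" (the pictures are not rectified: a ray, as slopes to the right and down, at radius r is drawn at 1 + k1 r^2 times it, then the intrinsics apply), "R" (3x3) and "t" (3): a world point X has camera coordinates R X + t. Camera axes: x right, y down, z forward; pixel columns grow to the right and rows downward; lengths in mm; the calibration is good to about 2 mm. A picture is of the moment at which its call begins. camera_info takes no time and is no camera call.
- arm.finish_job(): hands the job in; it is judged then, once.
The state is a dict: "time": time; "q": joint angles; "qvel": joint speeds; "tau": joint torques, N m; "ee_pos": TCP position; "tool_rot": TCP orientation; "wrist_force": force on the tool from outside, world axes, zero at the start; "wrist_torque": the same for the moment, N m; "gripper_width": finger opening in mm; "finger_force": force on a finger pad.
Only numpy, scipy, OpenCV 4.12 (cv2) and the standard library are available. Lean on these libraries where they do the work, as an engineer would, in place of code of your own. Each camera call takes 0.05 s, during which the arm holds its last target. There are 200 camera calls.

## Working session

There is one attempt and no reset: what is moved stays moved. The work goes in short steps, Python scripts to look and compute and a tool call to move; the robot and the scene stay as the last step left them, time stands still between calls to the robot, and variables do not carry over. Pictures are saved under pics/ and viewed, at most 10 in all, crops included, and the job is handed in when it is done.

Besides the shell and the picture viewer there is one more tool, called after "Call:" as name([rows], argument=value, ...), one row to a line, values as JSON. carry_out: Moves the arm, as the interface text tells. Its arguments: {"type":"object","properties":{"increments":{"type":"array"}},"required":["increments"]}

```bash
mkdir -p pics; ls; python3 - <<'E'
from workcell import arm, optics
import cv2
for n in("side","top"):
    im=optics.capture(n); cv2.imwrite(f"pics/{n}0.png",cv2.cvtColor(im,cv2.COLOR_RGB2BGR)); print(n,optics.camera_info(n))
print(arm.sense())
E
```

```text
pics
side {'fx': 406.56629530327615, 'fy': 406.56629530327615, 'cx': 275.8057163855905, 'cy': 207.76809245822298, 'k1': -0.0059945801829896506, 'R': array([[ 0.95543934, -0.29516487,  0.0036573 ],
       [-0.1919007 , -0.63049551, -0.75209676],
       [ 0.22429845,  0.71788099, -0.65904255]]), 't': array([-604.11653294,  158.57400111,  909.77234726])}
top {'fx': 383.35185449117427, 'fy': 383.35185449117427, 'cx': 279.7834152222308, 'cy': 213.32929810959178, 'k1': -0.10301910791197988, 'R': array([[ 0.02744338, -0.99926081, -0.02692017],
       [-0.99796889, -0.02583925, -0.05822744],
       [ 0.0574888 ,  0.02846345, -0.99794031]]), 't': array([-77.99852611, 610.48656244, 832.94124784])}
{'time': 0.1, 'q': array([ 1.13420567,  0.62921938,  0.03843582,  1.51819356, -0.02701747,
        0.99628554, -0.02000997]), 'qvel': array([-0.00162039, -0.00375537, -0.00125398, -0.00253512, -0.00037477,
        0.00114326,  0.00105574]), 'tau': array([ 2.58583459e-03, -5.50788903e+01,  1.14759989e+00, -1.87116748e+01,
       -5.20360004e-02,  1.91542535e-02,  6.48453374e-05]), 'ee_pos': array([ 235.36976433, -605.29696934,  204.69190077]), 'tool_rot': array([-7.81406857e-04,  9.82864118e-01,  1.84329853e-01, -1.42618268e-04]), 'wrist_force': array([ 0.55032483, -1.0377219 , -0.19181952]), 'wrist_torque': array([0.00859303, 0.00627134, 0.00388041]), 'finger_force': 0.0, 'gripper_width': 94.01964159229584}
```

View pics/side0.png

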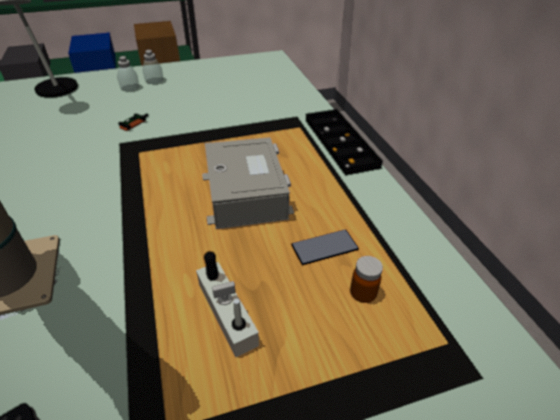

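View pics/top0.png

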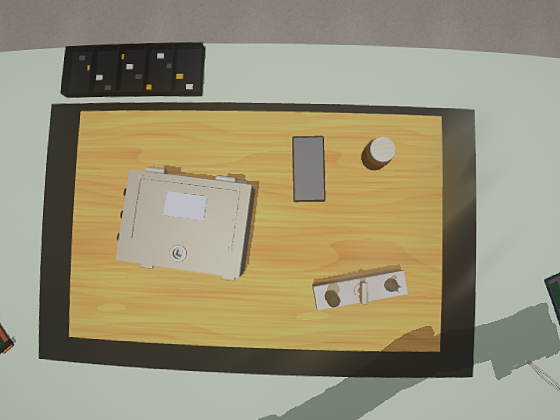

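The top view shows the latch at about (179,253) and the rack from (314,290) to (407,282), with the key in its middle hole at (364,292). In the side view the latch is at (220,168) and the key at (224,288). I'll enlarge these areas next.

```bash
cat > h.py <<'E'
import numpy as np, cv2
from scipy.spatial.transform import Rotation as Ro
from workcell import arm, optics
I={n:optics.camera_info(n) for n in("side","top")}
def ray(n,u,v):
    c=I[n]; xd=np.array([(u-c["cx"])/c["fx"],(v-c["cy"])/c["fy"]]); x=xd.copy()
    for _ in range(30): x=xd/(1+c["k1"]*(x@x))
    R=np.array(c["R"]); return -R.T@c["t"], R.T@np.array([x[0],x[1],1])
def onz(n,u,v,z):
    o,d=ray(n,u,v); return o+d*(z-o[2])/d[2]
def proj(n,X):
    c=I[n]; p=np.array(c["R"])@X+c["t"]; x=p[:2]/p[2]; x=x*(1+c["k1"]*(x@x))
    return np.array([x[0]*c["fx"]+c["cx"],x[1]*c["fy"]+c["cy"]])
def tri(a,b):
    (o1,d1),(o2,d2)=ray("side",*a),ray("top",*b)
    s=np.linalg.lstsq(np.c_[d1,-d2],o2-o1,rcond=None)[0]
    p,q=o1+s[0]*d1,o2+s[1]*d2; return (p+q)/2,np.linalg.norm(p-q)
def crop(im,u,v,w,h,k): return cv2.resize(cv2.cvtColor(im,cv2.COLOR_RGB2BGR)[v:v+h,u:u+w],None,fx=k,fy=k,interpolation=cv2.INTER_CUBIC)
def st():
    s=arm.sense(); R=Ro.from_quat(np.roll(s["tool_rot"],-1)); return s,R
E
python3 - <<'E'
from h import *
a=[];b=[]
for i in range(6):a.append(optics.capture("top").astype(float))
for i in range(4):b.append(optics.capture("side").astype(float))
t=np.mean(a,0).astype(np.uint8); s=np.mean(b,0).astype(np.uint8)
# rack top (305,260,110x55)x7 ; latch top (150,225,60x50)x..
A=crop(t,305,260,110,55,5); B=crop(t,159,233,40,40,7)
cv2.imwrite("pics/t1.png",np.vstack([np.hstack([A,np.zeros((275,250,3),np.uint8)]),np.hstack([B,crop(s,200,148,40,40,7),np.zeros((280,240,3),np.uint8)])]))
cv2.imwrite("pics/s1.png",crop(s,190,245,80,112,5))
E
```

```text
(no output)
```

View pics/t1.png

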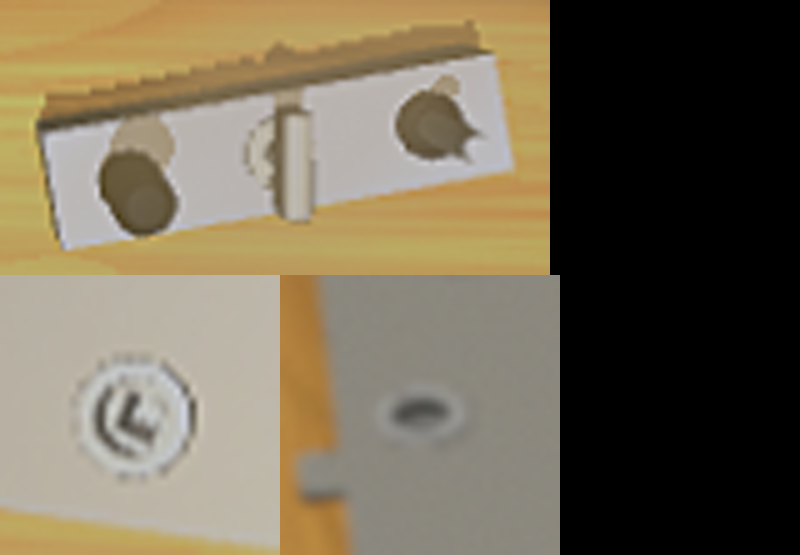

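View pics/s1.png

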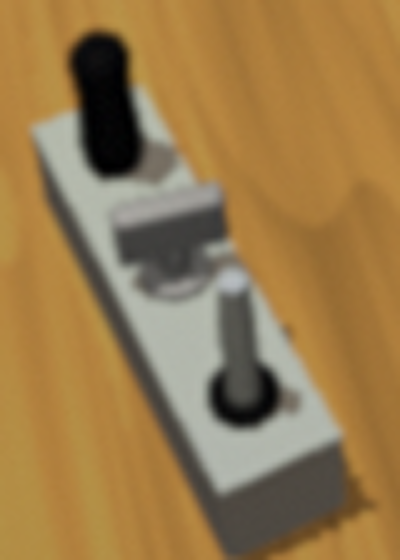

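The key stands in the middle hole. In the top view its wing top is centred at crop (297,165) and the rack's top corners are at crop (42,128), (490,52), (514,170) and (64,250). The latch bezel is at crop (137,415), with an L-shaped shadow of the square in it.

```bash
python3 - <<'E'
from h import *
np.set_printoptions(precision=1,suppress=True)
f=lambda x,y,u,v,k:((x+.5)/k-.5+u,(y+.5)/k-.5+v)
C=np.array([onz("top",*f(*p,305,260,5),50) for p in((42,128),(490,52),(514,170),(64,250))])
print(C,[np.linalg.norm(C[i]-C[i-1]) for i in range(4)],C.mean(0))
e=(C[0]+C[3]-C[1]-C[2]);print("rack y yaw",np.degrees(np.arctan2(e[1],e[0]))-90)
S=np.array([onz("side",*f(*p,190,245,5),50) for p in((33,128),(143,90),(343,437),(222,492))]); print("side rack",S,S.mean(0))
W=np.array([onz("top",*f(*p,305,260,5),94) for p in((284,112),(308,110),(312,218),(284,220))])
print("wing",W,W.mean(0)); e=W[0]+W[1]-W[2]-W[3]; print("wing yaw",np.degrees(np.arctan2(e[1],e[0])))
print("wing side", onz("side",*f(166,203,190,245,5),94))
wt=[onz("side",*f(*p,190,245,5),94) for p in((110,212),(220,185))]; print(wt)
b=f(137,140,159,233,7);s=f(142,137,200,148,7)
print("latch",onz("top",*b,97),onz("side",*s,97),tri(s,b))
# box corners top view, cover top z~95
B=np.array([onz("top",*p,95) for p in((130,170),(254,185),(242,277),(117,261))]);print("box",B)
t=np.mean([optics.capture("top").astype(float) for _ in range(10)],0).astype(np.uint8)
cv2.imwrite("pics/l2.png",crop(t,166,240,26,26,22))
E
```

```text
[[ 460.3 -136.9   50. ]
 [ 496.8 -326.4   50. ]
 [ 447.1 -337.8   50. ]
 [ 409.2 -147.6   50. ]] [np.float64(52.255452754876735), np.float64(192.9773916647264), np.float64(51.03789500390101), np.float64(193.9864536670106)] [ 453.4 -237.2   50. ]
rack y yaw 11.083723596294519
side rack [[ 410.2 -143.9   50. ]
 [ 459.1 -136.5   50. ]
 [ 497.3 -325.5   50. ]
 [ 449.4 -334.3   50. ]] [ 454.  -235.1   50. ]
wing [[ 474.7 -230.8   94. ]
 [ 475.7 -240.4   94. ]
 [ 432.7 -243.    94. ]
 [ 431.6 -231.8   94. ]] [ 453.7 -236.5   94. ]
wing yaw 2.4653648282765994
wing side [ 452.9 -234.5   94. ]
[array([ 431.5, -232.4,   94. ]), array([ 474.6, -232. ,   94. ])]
latch [522.8 139.8  97. ] [523.1 145.8  97. ] (array([522.6, 138.4, 102.2]), np.float64(0.9387499303331769))
box [[690.2 250.8  95. ]
 [664.  -10.1  95. ]
 [478.    8.3  95. ]
 [500.6 269.4  95. ]]
```

View pics/l2.png

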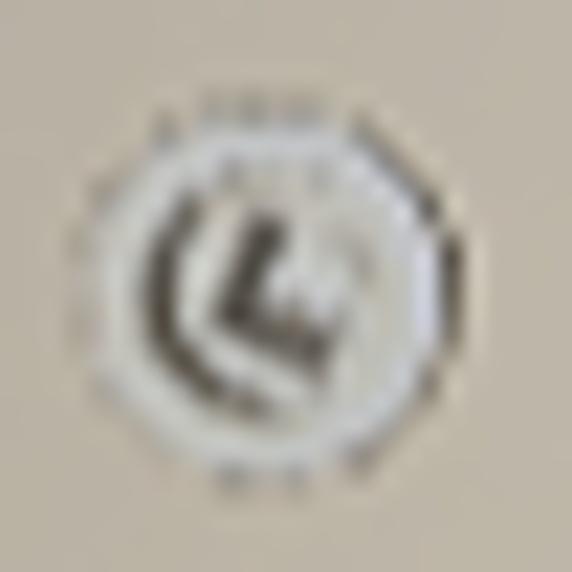

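The square stands at a yaw of about -23.5° (mod 90), read off the L-shaped edges (215,310)→(258,215) and (222,325)→(315,370). The key wing yaw is about 2.5° and its centre is about (453.5,-236). I'll move to above the key with the fingers part closed so that they clear the neighbouring tools.

Call:
carry_out([
  [2.8,-2.2,0,0,0,0,140],
  [2.8,-2.2,0,0,0,0,140],
  [2.8,-2.2,0,0,0,0,140],
  [2.8,-2.2,0,0,0,0,140],
  [2.8,-2.2,0,0,0,0,140],
  [2.8,-2.2,0,0,0,0,140],
  [2.8,-2.2,0,0,0,0,140],
  [2.8,-2.2,0,0,0,0,140],
])

```text
time: 1.9
ee_pos: [381.3, -359.4, 205.7]
tool_rot: [0.0, 0.983, 0.184, 0.0]
wrist_force: [1.1, -0.2, -0.4]
gripper_width: 42.6
finger_force: 0.0
```

Call:
carry_out([
  [2.8,-2.2,0,0,0,0,140],
  [2.8,-2.2,0,0,0,0,140],
  [2.8,-2.2,0,0,0,0,140],
  [2.8,-2.2,0,0,0,0,140],
  [0,0,0,0,0,0.11,140],
  [0,0,0,0,0,0.11,140],
  [0,0,0,0,0,0.106,140],
  [0,0,0,0,0,0,140],
])

```text
time: 2.7
ee_pos: [453.2, -237.9, 205.6]
tool_rot: [0.0, 1.0, 0.022, 0.0]
wrist_force: [0.3, -1.2, -0.6]
gripper_width: 42.5
finger_force: 0.0
```

```bash
cat >> h.py <<'E'
def to(x,y,z,yaw):
    "remaining move in tool axes (cm), tool z turn, tilt error rotvec (rad) to be vertical"
    s,R=st(); M=R.as_matrix(); d=np.array([x,y,z])-s["ee_pos"]
    a=np.radians(yaw); G=Ro.from_matrix(np.c_[[np.cos(a),np.sin(a),0],[np.sin(a),-np.cos(a),0],[0,0,-1.]])
    print("t",round(s["time"],2),"pos",s["ee_pos"].round(1),"yaw",np.degrees(np.arctan2(M[1,0],M[0,0])).round(2),"F",s["wrist_force"].round(2),"T",s["wrist_torque"].round(3),"w",round(s["gripper_width"],2),round(s["finger_force"],1))
    print("shift cm",(M.T@d/10).round(3),"turn",(R.inv()*G).as_rotvec().round(4))
E
python3 -c "
from h import *
to(453.5,-236,68,2.5)"
```

```text
t 2.7 pos [ 453.2 -237.9  205.6] yaw 2.56 F [ 0.27 -1.16 -0.61] T [ 0.065 -0.052 -0.003] w 42.54 0.0
shift cm [ 0.033 -0.198 13.762] turn [ 0.0004 -0.0002  0.0011]
```

Call:
carry_out([
  [0,-0.2,2.5,0,0,0,140],
  [0,0,2.5,0,0,0,140],
  [0,0,2.5,0,0,0,140],
  [0,0,2.5,0,0,0,140],
  [0,0,2.0,0,0,0,140],
  [0,0,1.7,0,0,0,140],
  [0,0,0,0,0,0,140],
  [0,0,0,0,0,0,140],
])

```text
time: 3.5
ee_pos: [453.1, -236.2, 68.7]
tool_rot: [-0.0, 1.0, 0.023, 0.0]
wrist_force: [0.3, 0.0, 0.1]
gripper_width: 42.7
finger_force: 0.0
```

```bash
python3 - <<'E'
from h import *
to(453.5,-236,68,2.5)
t=np.mean([optics.capture("top").astype(float) for _ in range(4)],0).astype(np.uint8)
s=np.mean([optics.capture("side").astype(float) for _ in range(4)],0).astype(np.uint8)
cv2.imwrite("pics/g1.png",np.hstack([crop(s,180,220,100,120,4),crop(t,315,240,90,120,4)]))
E
```

```text
t 3.5 pos [ 453.1 -236.2   68.7] yaw 2.63 F [0.3  0.02 0.1 ] T [0.057 0.034 0.021] w 42.74 0.0
shift cm [ 0.04  -0.015  0.068] turn [-0.0002 -0.      0.0023]
```

View pics/g1.png

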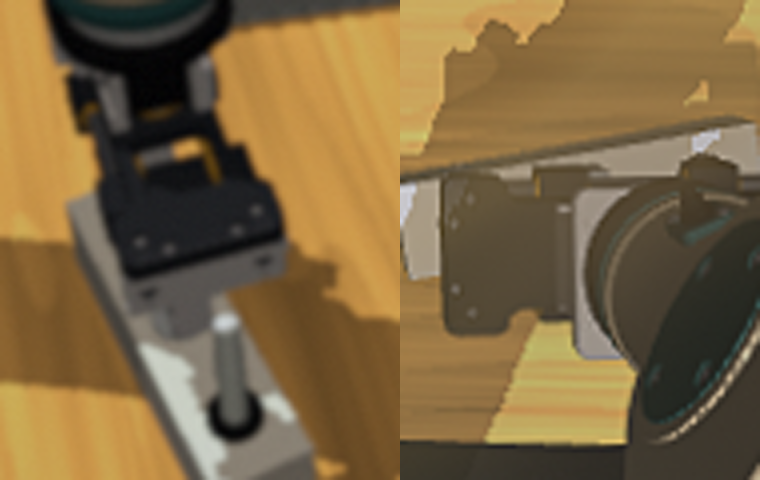

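The gripper hides the key in both views. There is no contact, and the scriber at (225,370) in the side crop is clear, so I'll close.

Call:
carry_out([
  [0,0,0,0,0,0,190],
  [0,0,0,0,0,0,215],
  [0,0,0,0,0,0,240],
  [0,0,0,0,0,0,255],
  [0,0,0,0,0,0,255],
  [0,0,0,0,0,0,255],
])

```text
time: 4.5
ee_pos: [453.0, -236.1, 68.4]
tool_rot: [0.0, 1.0, 0.022, 0.0]
wrist_force: [-0.5, -0.9, -0.4]
gripper_width: 12.5
finger_force: 30.0
```

```bash
python3 -c "
from h import *
to(453.5,-236,68,2.5)"
```

```text
t 4.5 pos [ 453.  -236.1   68.4] yaw 2.56 F [-0.55 -0.91 -0.44] T [-0.062  0.008  0.061] w 12.53 30.0
shift cm [ 0.048 -0.007  0.045] turn [ 0.0001 -0.0001  0.0011]
```

Call:
carry_out([
  [0,0,-0.6,0,0,0,255],
  [0,0,-1.4,0,0,0,255],
  [0,0,-2,0,0,0,255],
  [0,0,-2,0,0,0,255],
  [0,0,-2,0,0,0,255],
  [0,0,-2,0,0,0,255],
  [0,0,-2,0,0,0,255],
  [0,0,-1.5,0,0,0,255],
])

```text
time: 5.3
ee_pos: [452.9, -236.0, 204.9]
tool_rot: [0.0, 1.0, 0.022, 0.0]
wrist_force: [0.2, 0.5, -2.5]
gripper_width: 12.0
finger_force: 30.0
```

```bash
python3 -c "
from h import *
to(523,141,182,2.56)"
```

```text
t 5.3 pos [ 452.9 -236.   204.9] yaw 2.57 F [ 0.22  0.5  -2.46] T [ 0.065 -0.006  0.006] w 11.99 30.0
shift cm [  8.687 -37.349   2.289] turn [ 0.0003 -0.0007  0.0001]
```

Call:
carry_out([
  [0.725,-3.1,0,0,0,0,255],
  [0.725,-3.1,0,0,0,0,255],
  [0.725,-3.1,0,0,0,0,255],
  [0.725,-3.1,0,0,0,0,255],
  [0.725,-3.1,0,0,0,0,255],
  [0.725,-3.1,0,0,0,0,255],
  [0.725,-3.1,0,0,0,0,255],
  [0.725,-3.1,0,0,0,0,255],
])

```text
time: 6.1
ee_pos: [499.5, 15.6, 203.7]
tool_rot: [-0.0, 1.0, 0.022, -0.0]
wrist_force: [1.0, 0.4, -1.1]
gripper_width: 11.7
finger_force: 30.0
```

Call:
carry_out([
  [0.725,-3.1,0,0,0,0,255],
  [0.725,-3.1,0,0,0,0,255],
  [0.725,-3.1,0,0,0,0,255],
  [0.725,-3.1,0,0,0,0,255],
  [0,0,0,0,0,-0.14,255],
  [0,0,0,0,0,-0.14,255],
  [0,0,0,0,0,-0.14,255],
  [0,0,0,0,0,-0.14,255],
])

```text
time: 6.9
ee_pos: [522.7, 139.4, 203.6]
tool_rot: [0.0, 0.954, 0.301, -0.0]
wrist_force: [0.1, 0.4, -0.7]
gripper_width: 11.4
finger_force: 30.0
```

Call:
carry_out([
  [0,0,0.6,0,0,-0.14,255],
  [0,0,0.6,0,0,-0.14,255],
  [0,0,0.6,0,0,-0.14,255],
  [0,0,0.5,0,0,-0.135,255],
  [0,0,0,0,0,0,255],
  [0,0,0,0,0,0,255],
])

```text
time: 7.5
ee_pos: [523.1, 139.2, 180.6]
tool_rot: [-0.0, 0.838, 0.546, -0.0]
wrist_force: [-0.2, -0.2, -1.7]
gripper_width: 11.7
finger_force: 30.0
```

```bash
python3 - <<'E'
from h import *
to(523,141,182,66.5)
t=np.mean([optics.capture("top").astype(float) for _ in range(4)],0).astype(np.uint8)
s=np.mean([optics.capture("side").astype(float) for _ in range(4)],0).astype(np.uint8)
cv2.imwrite("pics/g2.png",np.hstack([crop(s,195,115,50,75,8),crop(t,145,215,50,75,8)]))
ee=arm.sense()["ee_pos"]; tip=ee-[0,0,63.4]
print("tip expected px side",proj("side",tip),"top",proj("top",tip), "latch",proj("side",np.array([523,141,97.])),proj("top",np.array([523,141,97.])))
E
```

```text
t 7.5 pos [523.1 139.2 180.6] yaw 66.24 F [-0.22 -0.25 -1.72] T [-0.048 -0.078 -0.033] w 11.65 30.0
shift cm [ 0.162 -0.083 -0.138] turn [-0.0002  0.0003 -0.0045]
tip expected px side [219.70389483 162.08200701] top [175.28362044 252.75989163] latch [220.16675552 168.18545421] [177.56086443 252.44005478]
```

View pics/g2.png

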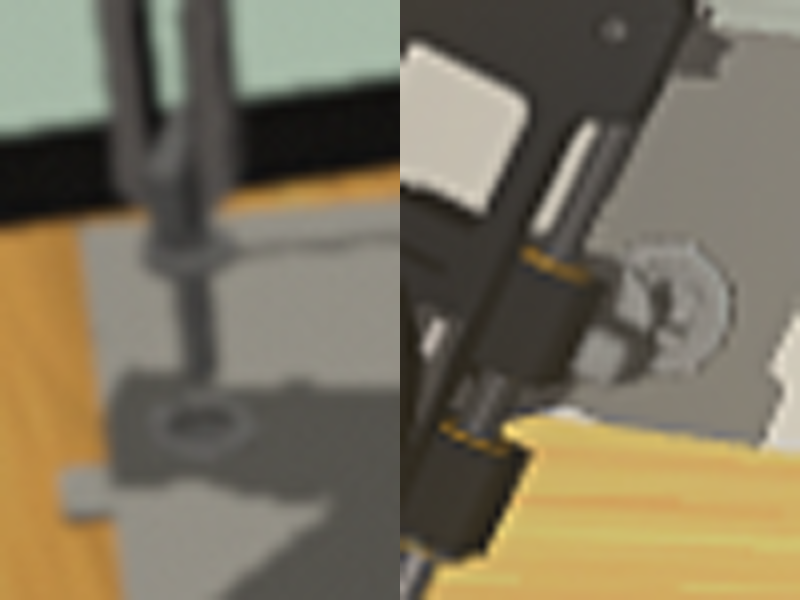

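In the side crop the key tip is at (200,380), just where it is expected, and the bezel is at (201,422). In the top crop the bezel is at (663,308). After correcting for the camera bias, both views put the latch at about (522.2,141.2). I'll line up over it and go down by feel.

```bash
python3 -c "
from h import *
to(522.2,141.2,155,66.5)"
```

```text
t 7.9 pos [523.3 139.6 180.6] yaw 66.44 F [ 0.15  0.07 -2.54] T [-0.014 -0.01   0.003] w 11.85 30.0
shift cm [ 0.104 -0.164  2.562] turn [ 0.0003 -0.0001 -0.0011]
```

Call:
carry_out([
  [0.1,-0.16,0,0,0,0,255],
  [0,0,0.6,0,0,0,255],
  [0,0,0.6,0,0,0,255],
  [0,0,0.5,0,0,0,255],
  [0,0,0.3,0,0,0,255],
  [0,0,0.3,0,0,0,255],
  [0,0,0,0,0,0,255],
])

```text
time: 8.6
ee_pos: [521.9, 140.9, 157.0]
tool_rot: [-0.0, 0.837, 0.548, -0.0]
wrist_force: [1.5, -0.5, -0.7]
gripper_width: 11.5
finger_force: 30.0
```

```bash
python3 -c "
from h import *
to(522.2,141.2,151,66.5)"
```

```text
t 8.6 pos [521.9 140.9 157. ] yaw 66.45 F [ 1.47 -0.51 -0.68] T [-0.015 -0.074  0.081] w 11.55 30.0
shift cm [0.036 0.015 0.6  ] turn [-0.0006  0.0005 -0.0009]
```

Call:
carry_out([
  [0,0,0.1,0,0,0,255],
  [0,0,0.1,0,0,0,255],
  [0,0,0.1,0,0,0,255],
  [0,0,0,0,0,0,255],
])

```text
time: 9.0
ee_pos: [522.1, 141.0, 154.4]
tool_rot: [-0.0, 0.837, 0.548, -0.0]
wrist_force: [-0.3, -0.7, -1.4]
gripper_width: 12.0
finger_force: 30.0
```

Call:
carry_out([
  [0,0,0.1,0,0,0,255],
  [0,0,0.1,0,0,0,255],
  [0,0,0,0,0,0,255],
])

```text
time: 9.3
ee_pos: [522.1, 141.0, 152.4]
tool_rot: [-0.0, 0.837, 0.548, -0.0]
wrist_force: [0.3, -0.8, -1.5]
gripper_width: 12.0
finger_force: 30.0
```

```bash
python3 -c "
from h import *
to(522.2,141.2,151,66.5)"
```

```text
t 9.3 pos [522.1 141.  152.4] yaw 66.45 F [ 0.26 -0.78 -1.53] T [-0.034 -0.001  0.042] w 12.04 30.0
shift cm [0.021 0.003 0.137] turn [-0.0002  0.0001 -0.0009]
```

Call:
carry_out([
  [0,0,0.08,0,0,0,255],
  [0,0,0.08,0,0,0,255],
  [0,0,0,0,0,0,255],
])

```text
time: 9.6
ee_pos: [522.3, 141.1, 151.0]
tool_rot: [0.0, 0.837, 0.548, 0.0]
wrist_force: [-0.4, -0.6, -0.7]
gripper_width: 11.6
finger_force: 30.0
```

Call:
carry_out([
  [0,0,0.08,0,0,0,255],
  [0,0,0.08,0,0,0,255],
  [0,0,0,0,0,0,255],
])

```text
time: 9.9
ee_pos: [522.5, 141.3, 150.2]
tool_rot: [0.0, 0.837, 0.548, 0.0]
wrist_force: [-2.1, 0.2, 6.9]
gripper_width: 11.7
finger_force: 30.0
```

Call:
carry_out([
  [0,0,0,0,0,0,255],
])

```text
time: 10.0
ee_pos: [522.5, 141.2, 150.3]
tool_rot: [0.0, 0.837, 0.548, 0.0]
wrist_force: [-1.1, -1.0, 7.2]
gripper_width: 11.5
finger_force: 30.0
```

```bash
python3 -c "
from h import *
to(522.2,141.2,149.2,66.5)"
```

```text
t 10.0 pos [522.5 141.2 150.3] yaw 66.45 F [-1.09 -1.03  7.17] T [-0.129  0.41  -0.008] w 11.47 30.0
shift cm [-0.015 -0.024  0.106] turn [ 0.0009 -0.0006 -0.0008]
```

Call:
carry_out([
  [0.03,0.07,0,0,0,0,255],
  [0,0,0,0,0,0,255],
])

```text
time: 10.2
ee_pos: [522.6, 141.3, 150.2]
tool_rot: [-0.0, 0.836, 0.548, -0.0]
wrist_force: [-2.0, -0.1, 8.1]
gripper_width: 11.9
finger_force: 30.0
```

```bash
python3 -c "
from h import *
to(522.2,141.2,149.2,66.5)"
```

```text
t 10.2 pos [522.6 141.3 150.2] yaw 66.46 F [-1.98 -0.05  8.12] T [-0.136  0.698  0.037] w 11.86 30.0
shift cm [-0.023 -0.039  0.097] turn [-0.0001  0.     -0.0008]
```

Call:
carry_out([
  [-0.03,-0.07,0,0,0,0,255],
  [-0.03,-0.06,0,0,0,0,255],
  [0,0,0,0,0,0,255],
])

```text
time: 10.5
ee_pos: [522.3, 141.3, 150.3]
tool_rot: [0.0, 0.837, 0.548, 0.001]
wrist_force: [-0.0, -0.1, 6.5]
gripper_width: 12.3
finger_force: 30.0
```

```bash
python3 -c "
from h import *
to(522.2,141.2,149.2,66.5)"
```

```text
t 10.5 pos [522.3 141.3 150.3] yaw 66.45 F [-0.04 -0.14  6.48] T [-0.134  0.173 -0.001] w 12.26 30.0
shift cm [-0.01  -0.007  0.111] turn [ 0.0017 -0.0012 -0.0008]
```

Call:
carry_out([
  [0,0,0,0,0,-0.04,255],
  [0,0,0,0,0,-0.04,255],
  [0,0,0,0,0,0,255],
])

```text
time: 10.8
ee_pos: [522.1, 141.9, 149.5]
tool_rot: [-0.0, 0.814, 0.581, 0.001]
wrist_force: [0.5, 1.3, 0.7]
gripper_width: 11.6
finger_force: 30.0
```

```bash
python3 -c "
from h import *
to(522.2,141.2,149.2,66.5)"
```

```text
t 10.8 pos [522.1 141.9 149.5] yaw 71.06 F [0.45 1.26 0.71] T [ 0.513 -0.254 -0.057] w 11.56 30.0
shift cm [-0.063  0.036  0.028] turn [ 0.0007 -0.0019  0.0796]
```

Call:
carry_out([
  [0.04,-0.015,0.08,0,0,0,255],
  [0,0,0.08,0,0,0,255],
  [0,0,0,0,0,0,255],
])

```text
time: 11.1
ee_pos: [521.8, 142.0, 147.7]
tool_rot: [-0.0, 0.814, 0.581, 0.001]
wrist_force: [0.1, 2.1, -1.2]
gripper_width: 11.8
finger_force: 30.0
```

```bash
python3 -c "
from h import *
to(522.2,141.2,149.2,66.5)"
```

```text
t 11.1 pos [521.8 142.  147.7] yaw 71.02 F [ 0.11  2.07 -1.15] T [ 0.73  -0.376 -0.007] w 11.76 30.0
shift cm [-0.064  0.063 -0.154] turn [ 0.0004 -0.001   0.079 ]
```

Call:
carry_out([
  [0.06,0.01,0.05,0,0,0,255],
  [0,0,0.1,0,0,0,255],
  [0,0,0.1,0,0,0,255],
  [0,0,0,0,0,0,255],
])

```text
time: 11.5
ee_pos: [521.8, 142.2, 145.1]
tool_rot: [-0.0, 0.814, 0.581, 0.0]
wrist_force: [1.5, 2.2, -2.2]
gripper_width: 11.6
finger_force: 30.0
```

```bash
python3 -c "
from h import *
to(522.2,141.2,149.2,66.5)"
```

```text
t 11.5 pos [521.8 142.2 145.1] yaw 71.04 F [ 1.49  2.17 -2.23] T [ 0.712 -0.386 -0.063] w 11.64 30.0
shift cm [-0.079  0.067 -0.414] turn [-0.     -0.0003  0.0792]
```

Call:
carry_out([
  [0.05,0.02,0.1,0,0,0,255],
  [0,0,0.1,0,0,0,255],
  [0,0,0.1,0,0,0,255],
  [0,0,0,0,0,0,255],
])

```text
time: 11.9
ee_pos: [522.0, 142.3, 142.0]
tool_rot: [-0.0, 0.814, 0.581, -0.0]
wrist_force: [1.1, 1.6, -1.7]
gripper_width: 12.1
finger_force: 30.0
```

Call:
carry_out([
  [0,0,0.08,0,0,0,255],
  [0,0,0.08,0,0,0,255],
  [0,0,0,0,0,0,255],
])

```text
time: 12.2
ee_pos: [522.1, 142.3, 140.5]
tool_rot: [0.0, 0.814, 0.581, -0.0]
wrist_force: [1.2, 2.0, -1.3]
gripper_width: 11.7
finger_force: 30.0
```

```bash
python3 -c "
from h import *
to(522.2,141.2,149.2,66.5)"
```

```text
t 12.2 pos [522.1 142.3 140.5] yaw 71.03 F [ 1.21  1.97 -1.3 ] T [ 0.454 -0.295 -0.024] w 11.68 30.0
shift cm [-0.097  0.046 -0.873] turn [-0.0001  0.0002  0.0791]
```

Call:
carry_out([
  [0.02,0.01,0.08,0,0,0,255],
  [0,0,0.08,0,0,0,255],
  [0,0,0,0,0,0,255],
])

```text
time: 12.5
ee_pos: [522.2, 142.3, 139.3]
tool_rot: [0.0, 0.814, 0.581, -0.0]
wrist_force: [-1.5, 0.3, 3.0]
gripper_width: 11.5
finger_force: 30.0
```

Call:
carry_out([
  [0,0,0.08,0,0,0,255],
  [0,0,0,0,0,0,255],
])

```text
time: 12.7
ee_pos: [522.3, 142.4, 139.2]
tool_rot: [0.0, 0.814, 0.581, 0.0]
wrist_force: [-1.7, -0.4, 9.5]
gripper_width: 11.4
finger_force: 30.0
```

The key is seated: the floor was felt at TCP z=139.2, 11 mm below the chamfer contact. I'll ease the pressure off and turn clockwise.

Call:
carry_out([
  [0,0,-0.06,0,0,0,255],
  [0,0,0,0,0,0.05,255],
  [0,0,0,0,0,0.05,255],
  [0,0,0,0,0,0.05,255],
  [0,0,0,0,0,0.05,255],
  [0,0,0,0,0,0,255],
])

```text
time: 13.3
ee_pos: [522.2, 142.8, 139.2]
tool_rot: [0.0, 0.868, 0.497, 0.0]
wrist_force: [-1.4, 0.9, 5.6]
gripper_width: 12.1
finger_force: 30.0
```

```bash
python3 -c "
from h import *
to(522.3,142.4,139.2,66.5)"
```

```text
t 13.3 pos [522.2 142.8 139.2] yaw 59.57 F [-1.38  0.93  5.55] T [0.41  0.345 0.063] w 12.06 30.0
shift cm [-0.027  0.031  0.005] turn [ 1.00e-04 -1.00e-04 -1.21e-01]
```

Call:
carry_out([
  [0,0,0,0,0,0.05,255],
  [0,0,0,0,0,0.05,255],
  [0,0,0.01,0,0,0.05,255],
  [0,0,0,0,0,0.05,255],
  [0,0,0.01,0,0,0.05,255],
  [0,0,0,0,0,0,255],
])

```text
time: 13.9
ee_pos: [522.2, 142.7, 138.7]
tool_rot: [0.0, 0.923, 0.385, 0.0]
wrist_force: [-0.0, 0.7, 2.9]
gripper_width: 11.9
finger_force: 30.0
```

```bash
python3 -c "
from h import *
to(522.3,142.4,139.2,66.5)"
```

```text
t 13.9 pos [522.2 142.7 138.7] yaw 45.3 F [-0.01  0.75  2.87] T [0.379 0.096 0.094] w 11.93 30.0
shift cm [-0.018  0.026 -0.047] turn [ 1.000e-04  0.000e+00 -3.699e-01]
```

Call:
carry_out([
  [0,0,0.01,0,0,0.05,255],
  [0,0,0.01,0,0,0.05,255],
  [0,0,0.01,0,0,0.05,255],
  [0,0,0.01,0,0,0.05,255],
  [0,0,0.01,0,0,0.05,255],
  [0,0,0,0,0,0,255],
])

```text
time: 14.5
ee_pos: [522.3, 142.6, 138.1]
tool_rot: [0.0, 0.964, 0.267, 0.0]
wrist_force: [0.1, 1.8, 2.9]
gripper_width: 12.2
finger_force: 30.0
```

```bash
python3 -c "
from h import *
to(522.3,142.4,139.2,66.5)"
```

```text
t 14.5 pos [522.3 142.6 138.1] yaw 31.01 F [0.14 1.81 2.94] T [0.308 0.059 0.139] w 12.2 30.0
shift cm [-0.011  0.016 -0.105] turn [ 2.000e-04  0.000e+00 -6.194e-01]
```

Call:
carry_out([
  [0,0,0.01,0,0,0.05,255],
  [0,0,0.01,0,0,0.05,255],
  [0,0,0.01,0,0,0.05,255],
  [0,0,0.01,0,0,0.05,255],
  [0,0,0,0,0,0,255],
])

```text
time: 15.0
ee_pos: [522.4, 142.5, 137.7]
tool_rot: [0.0, 0.985, 0.17, 0.0]
wrist_force: [-0.0, 0.4, 2.1]
gripper_width: 11.6
finger_force: 30.0
```

```bash
python3 -c "
from h import *
to(522.3,142.4,139.2,66.5)"
```

```text
t 15.0 pos [522.4 142.5 137.7] yaw 19.58 F [-0.02  0.42  2.06] T [ 0.32  -0.01   0.145] w 11.58 30.0
shift cm [-0.01   0.009 -0.151] turn [ 2.000e-04  0.000e+00 -8.189e-01]
```

Call:
carry_out([
  [0,0,0.01,0,0,0.02,255],
  [0,0,0,0,0,0.02,255],
  [0,0,0,0,0,0.02,255],
  [0,0,0,0,0,0,255],
])

```text
time: 15.4
ee_pos: [522.4, 142.5, 137.6]
tool_rot: [0.0, 0.99, 0.139, 0.0]
wrist_force: [-0.3, 1.0, 1.9]
gripper_width: 11.9
finger_force: 30.0
```

```bash
python3 -c "
from h import *
to(522.3,142.4,139.2,66.5)"
```

```text
t 15.4 pos [522.4 142.5 137.6] yaw 16.01 F [-0.32  1.03  1.91] T [ 0.299 -0.029  0.114] w 11.87 30.0
shift cm [-0.009  0.008 -0.164] turn [ 2.000e-04 -1.000e-04 -8.812e-01]
```

Call:
carry_out([
  [0,0,0.01,0,0,0.02,255],
  [0,0,0,0,0,0.02,255],
  [0,0,0,0,0,0.02,255],
  [0,0,0,0,0,0,255],
])

```text
time: 15.8
ee_pos: [522.3, 142.5, 137.4]
tool_rot: [0.0, 0.994, 0.109, 0.0]
wrist_force: [0.0, 0.8, 1.4]
gripper_width: 11.6
finger_force: 30.0
```

```bash
python3 -c "
from h import *
to(522.3,142.4,139.2,66.5)"
```

```text
t 15.8 pos [522.3 142.5 137.4] yaw 12.55 F [0.   0.8  1.44] T [ 0.266 -0.126  0.101] w 11.59 30.0
shift cm [-0.006  0.007 -0.178] turn [ 2.000e-04  1.000e-04 -9.416e-01]
```

Call:
carry_out([
  [0,0,0.01,0,0,0.02,255],
  [0,0,0,0,0,0.02,255],
  [0,0,0,0,0,0.02,255],
  [0,0,0,0,0,0,255],
])

```text
time: 16.2
ee_pos: [522.4, 142.5, 137.4]
tool_rot: [0.0, 0.997, 0.079, 0.0]
wrist_force: [1.1, 1.2, 0.9]
gripper_width: 11.5
finger_force: 30.0
```

```bash
python3 -c "
from h import *
to(522.3,142.4,139.2,66.5)"
```

```text
t 16.2 pos [522.4 142.5 137.4] yaw 9.12 F [1.13 1.19 0.94] T [ 0.248 -0.22   0.139] w 11.53 30.0
shift cm [-0.006  0.007 -0.184] turn [ 2.0000e-04 -0.0000e+00 -1.0015e+00]
```

Call:
carry_out([
  [0,0,0.02,0,0,0.02,255],
  [0,0,0,0,0,0.02,255],
  [0,0,0,0,0,0.02,255],
  [0,0,0,0,0,0,255],
])

```text
time: 16.6
ee_pos: [522.4, 142.5, 137.3]
tool_rot: [0.0, 0.999, 0.05, 0.0]
wrist_force: [0.4, 0.6, 4.0]
gripper_width: 11.8
finger_force: 30.0
```

```bash
python3 -c "
from h import *
to(522.3,142.4,139.2,66.5)"
```

```text
t 16.6 pos [522.4 142.5 137.3] yaw 5.69 F [0.41 0.56 4.04] T [ 0.063 -0.081  0.202] w 11.82 30.0
shift cm [-0.007  0.007 -0.19 ] turn [ 3.0000e-04 -1.0000e-04 -1.0614e+00]
```

Call:
carry_out([
  [0,0,0,0,0,0.01,255],
  [0,0,0,0,0,0.01,255],
  [0,0,0,0,0,0,255],
])

```text
time: 16.9
ee_pos: [522.4, 142.5, 137.3]
tool_rot: [0.0, 0.999, 0.04, 0.0]
wrist_force: [0.2, -0.1, 3.2]
gripper_width: 12.0
finger_force: 30.1
```

```bash
python3 -c "
from h import *
to(522.3,142.4,139.2,66.5)"
```

```text
t 16.9 pos [522.4 142.5 137.3] yaw 4.55 F [ 0.16 -0.11  3.21] T [ 0.015 -0.039  0.314] w 11.99 30.1
shift cm [-0.009  0.006 -0.19 ] turn [ 2.0000e-04 -1.0000e-04 -1.0812e+00]
```

The latch is at its stop: torque rose from about 0.1 to 0.3 N m over 0.04 rad and the cover stopped sinking. I'll back off into the play and lift out straight.

Call:
carry_out([
  [0,0,-0.02,0,0,-0.04,255],
  [0,0,-0.02,0,0,-0.04,255],
  [0,0,0,0,0,-0.04,255],
  [0,0,0,0,0,0,255],
])

```text
time: 17.3
ee_pos: [522.3, 142.5, 137.4]
tool_rot: [-0.0, 0.995, 0.099, -0.0]
wrist_force: [1.0, -0.4, 0.8]
gripper_width: 11.8
finger_force: 30.0
```

```bash
python3 -c "
from h import *
to(522.3,142.4,139.2,66.5)"
```

```text
t 17.3 pos [522.3 142.5 137.4] yaw 11.4 F [ 0.98 -0.36  0.77] T [ 0.192 -0.295  0.001] w 11.81 30.0
shift cm [-0.001  0.006 -0.185] turn [-3.000e-04 -0.000e+00 -9.617e-01]
```

Call:
carry_out([
  [0,0,-0.2,0,0,0,255],
  [0,0,-0.3,0,0,0,255],
  [0,0,-0.4,0,0,0,255],
  [0,0,-0.5,0,0,0,255],
  [0,0,0,0,0,0,255],
])

```text
time: 17.8
ee_pos: [522.0, 142.4, 152.4]
tool_rot: [0.0, 0.995, 0.1, -0.0]
wrist_force: [0.1, -0.1, -1.4]
gripper_width: 11.5
finger_force: 30.0
```

```bash
python3 -c "
from h import *
to(453,-236.1,205,2.56)"
```

```text
t 17.8 pos [522.  142.4 152.4] yaw 11.43 F [ 0.05 -0.14 -1.38] T [ 0.057 -0.006  0.058] w 11.46 30.0
shift cm [-14.266  35.729  -5.255] turn [1.000e-04 2.000e-04 1.548e-01]
```

Call:
carry_out([
  [0,0,-1,0,0,0,255],
  [0,0,-1.5,0,0,0.05,255],
  [0,0,-1.5,0,0,0.05,255],
  [0,0,-1.3,0,0,0.055,255],
  [-0.66,2.88,0,0,0,0,255],
  [-0.66,2.88,0,0,0,0,255],
  [-0.66,2.88,0,0,0,0,255],
  [-0.66,2.88,0,0,0,0,255],
])

```text
time: 18.6
ee_pos: [500.4, 25.3, 205.3]
tool_rot: [-0.0, 1.0, 0.023, -0.0]
wrist_force: [0.3, -0.0, -1.5]
gripper_width: 11.7
finger_force: 30.0
```

Call:
carry_out([
  [-0.66,2.88,0,0,0,0,255],
  [-0.66,2.88,0,0,0,0,255],
  [-0.66,2.88,0,0,0,0,255],
  [-0.66,2.88,0,0,0,0,255],
  [-0.66,2.88,0,0,0,0,255],
  [-0.66,2.88,0,0,0,0,255],
  [-0.66,2.88,0,0,0,0,255],
  [-0.66,2.88,0,0,0,0,255],
])

```text
time: 19.4
ee_pos: [458.0, -207.2, 205.3]
tool_rot: [-0.0, 1.0, 0.022, 0.0]
wrist_force: [0.9, 0.0, -1.4]
gripper_width: 11.9
finger_force: 30.0
```

Call:
carry_out([
  [-0.66,2.88,0,0,0,0,255],
  [0,0,0,0,0,0,255],
  [0,0,0,0,0,0,255],
])

```text
time: 19.7
ee_pos: [452.9, -235.6, 205.0]
tool_rot: [-0.0, 1.0, 0.021, -0.0]
wrist_force: [0.3, 0.8, -1.6]
gripper_width: 11.6
finger_force: 30.0
```

```bash
python3 - <<'E'
from h import *
to(453,-236.1,120,2.56)
t=np.mean([optics.capture("top").astype(float) for _ in range(4)],0).astype(np.uint8)
s=np.mean([optics.capture("side").astype(float) for _ in range(4)],0).astype(np.uint8)
cv2.imwrite("pics/g3.png",np.hstack([crop(s,185,210,80,120,5),crop(t,150,225,60,90,6)[:540],]) if 0 else np.hstack([crop(s,185,215,80,110,5),crop(t,155,230,50,55,10)[:550,:400]]))
E
```

```text
t 19.7 pos [ 452.9 -235.6  205. ] yaw 2.46 F [ 0.32  0.77 -1.56] T [ 0.062 -0.022 -0.006] w 11.59 30.0
shift cm [6.0e-03 5.6e-02 8.5e+00] turn [-0.0005  0.     -0.0017]
```

View pics/g3.png

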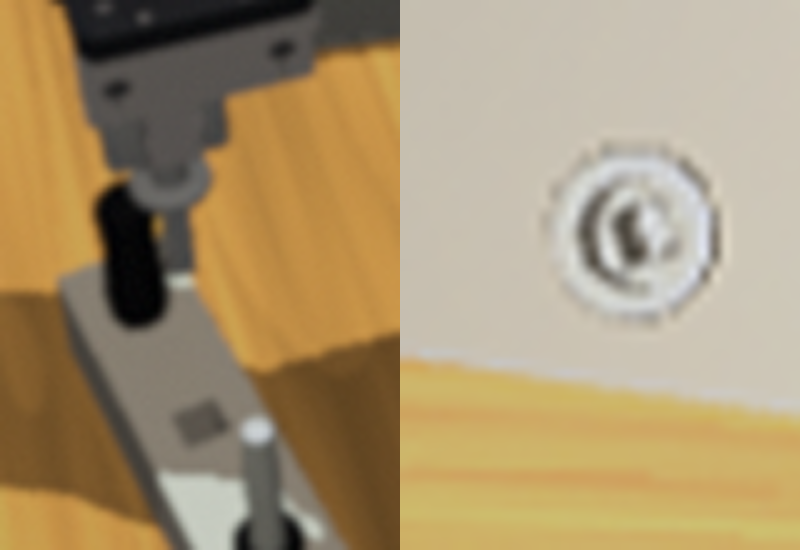

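The key hangs upright in the fingers. Its empty hole shows at side crop (200,423), and the latch square has turned (top crop, about (630,235)). I'll lower the key along the path it came up.

Call:
carry_out([
  [0,0.05,2,0,0,0,255],
  [0,0,2,0,0,0,255],
  [0,0,2,0,0,0,255],
  [0,0,2,0,0,0,255],
  [0,0,1,0,0,0,255],
  [0,0,0.5,0,0,0,255],
  [0,0,0.5,0,0,0,255],
  [0,0,0,0,0,0,255],
])

```text
time: 20.9
ee_pos: [453.5, -235.8, 104.6]
tool_rot: [0.0, 1.0, 0.022, 0.0]
wrist_force: [0.5, 0.9, -1.2]
gripper_width: 11.5
finger_force: 30.0
```

```bash
python3 - <<'E'
from h import *
to(453,-236.1,70,2.56)
print(onz("side",224.6,299.2,50))
E
```

```text
t 20.9 pos [ 453.5 -235.8  104.6] yaw 2.57 F [ 0.53  0.89 -1.16] T [ 0.024 -0.008 -0.009] w 11.5 30.0
shift cm [-0.052  0.025  3.459] turn [ 0.     -0.0001  0.0002]
[ 452.75326242 -234.88105368   50.        ]
```

Inside the hole with no contact so far.

Call:
carry_out([
  [0,0,0.8,0,0,0,255],
  [0,0,0.8,0,0,0,255],
  [0,0,0.8,0,0,0,255],
  [0,0,0.6,0,0,0,255],
  [0,0,0.3,0,0,0,255],
  [0,0,0,0,0,0,255],
])

```text
time: 21.5
ee_pos: [453.1, -235.7, 71.0]
tool_rot: [-0.0, 1.0, 0.022, -0.0]
wrist_force: [-0.4, -0.5, -1.9]
gripper_width: 11.5
finger_force: 30.0
```

Call:
carry_out([
  [0,0,0.1,0,0,0,255],
  [0,0,0.1,0,0,0,255],
  [0,0,0,0,0,0,255],
])

```text
time: 21.8
ee_pos: [453.5, -235.8, 69.7]
tool_rot: [0.0, 1.0, 0.022, 0.0]
wrist_force: [-0.8, 0.2, -2.5]
gripper_width: 11.8
finger_force: 30.0
```

```bash
python3 - <<'E'
from h import *
to(453,-236.1,68.4,2.56)
E
```

```text
t 21.8 pos [ 453.5 -235.8   69.7] yaw 2.56 F [-0.85  0.15 -2.49] T [ 0.019  0.074 -0.015] w 11.83 30.0
shift cm [-0.047  0.023  0.129] turn [ 0.0001 -0.0003  0.0001]
```

Call:
carry_out([
  [0,0,0.08,0,0,0,255],
  [0,0,0,0,0,0,255],
])

```text
time: 22.0
ee_pos: [453.4, -235.8, 68.8]
tool_rot: [0.0, 1.0, 0.022, 0.0]
wrist_force: [-0.7, 0.4, -1.0]
gripper_width: 11.9
finger_force: 30.0
```

Call:
carry_out([
  [0,0,0.08,0,0,0,255],
  [0,0,0,0,0,0,255],
])

```text
time: 22.2
ee_pos: [453.5, -235.9, 68.4]
tool_rot: [0.0, 1.0, 0.022, 0.0]
wrist_force: [-0.7, 0.3, 3.7]
gripper_width: 11.9
finger_force: 30.0
```

The collar is on the rack, with contact at the original height of 68.4. I'll release.

Call:
carry_out([
  [0,0,-0.04,0,0,0,215],
  [0,0,0,0,0,0,190],
  [0,0,0,0,0,0,165],
  [0,0,0,0,0,0,145],
  [0,0,0,0,0,0,145],
  [0,0,0,0,0,0,145],
])

```text
time: 22.8
ee_pos: [453.4, -235.8, 68.3]
tool_rot: [-0.0, 1.0, 0.022, -0.0]
wrist_force: [-0.8, 0.5, -0.4]
gripper_width: 40.7
finger_force: 0.0
```

Call:
carry_out([
  [0,0,-0.8,0,0,0,145],
  [0,0,-2,0,0,0,145],
  [0,0,-2.5,0,0,0,145],
  [0,0,-2.5,0,0,0,145],
  [0,0,-3,0,0,0,145],
  [0,0,-3,0,0,0,145],
])

```text
time: 23.4
ee_pos: [453.1, -235.7, 208.0]
tool_rot: [0.0, 1.0, 0.022, 0.0]
wrist_force: [0.7, -0.9, -0.0]
gripper_width: 40.1
finger_force: 0.0
```

Call:
carry_out([
  [-2,4,0,0,0,0,145],
  [-2,4,0,0,0,0,145],
  [-2,4,0,0,0,0,145],
  [-2,4,0,0,0,0,145],
  [-2,4,0,0,0,0,145],
  [-2,4,0,0,0,0,145],
  [0,0,0,0,0,0,145],
  [0,0,0,0,0,0,145],
])

```text
time: 24.2
ee_pos: [343.3, -481.5, 206.6]
tool_rot: [-0.0, 1.0, 0.021, -0.0]
wrist_force: [0.4, 0.9, 0.6]
gripper_width: 40.9
finger_force: 0.0
```

```bash
python3 - <<'E'
from h import *
to(453,-236.1,68.4,2.56)
t=np.mean([optics.capture("top").astype(float) for _ in range(6)],0).astype(np.uint8)
s=np.mean([optics.capture("side").astype(float) for _ in range(4)],0).astype(np.uint8)
A=np.vstack([crop(t,305,260,110,55,4)[:220,:400],crop(t,100,155,170,130,2.35)[:305,:400]]); A=cv2.copyMakeBorder(A,0,max(0,560-A.shape[0]),0,0,cv2.BORDER_CONSTANT)
cv2.imwrite("pics/e.png",np.hstack([crop(s,190,245,78,112,5),A]))
E
```

```text
t 24.2 pos [ 343.3 -481.5  206.6] yaw 2.41 F [0.35 0.92 0.64] T [ 0.081  0.006 -0.018] w 40.86 0.0
shift cm [ 11.995 -24.053  13.821] turn [-0.0003  0.     -0.0025]
```

View pics/e.png

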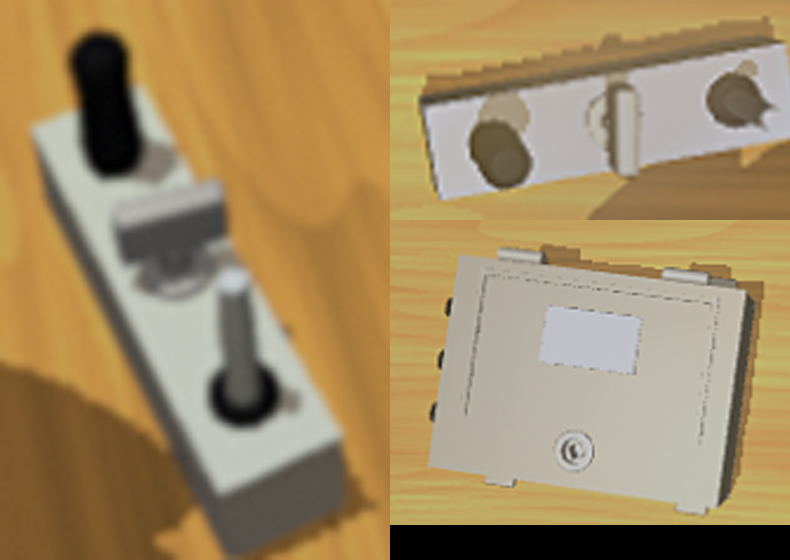

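The key stands in its hole as at the start, with its wing at side crop (170,215). The driver and scriber have not moved and the cover is down. I'll hand the job in.

```bash
python3 -c "
from workcell import arm
print(arm.finish_job())"
```

```text
the job is handed in; nothing more can be done
None
```

The latch is turned clockwise to its stop with the cover drawn down, the key is back upright and fully down in its rack hole, and the job is handed in; torque at the stop read 0.31 N m for a moment, against the 0.3 N m limit.

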